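# Pop the square cap off the port block with the fork puller

## Robot

A 6-joint arm with a two-finger parallel gripper is mounted at the origin on the work surface; the furniture and walls round the work are solid. World frame = base frame: x ahead of the robot, y to its left, z up, the work surface at z = 0. Lengths are in mm, angles in rad, forces in N, time in s.
With the tool pointing down it reaches from about 350 to 775 mm from the base axis. Payload 7.3 kg.
Tool frame: the origin (TCP) lies between the finger pads; the fingertips stand 22 mm ahead of it and the grasp point (between the pads) lies 3 mm ahead of it (nose_length is the distance from the TCP to the fingertips, in mm); z points along the fingers, y is the direction in which the jaws open and shut (so a half turn about z gives the same grasp; the last joint's range is limited). The gripper opens to 92 mm and grips with 3 to 60 N. Pads are 19 mm wide; open, the fingers measure 130 mm over their backs; the gripper's body (75 mm by 190 mm) begins 47 mm behind the grasp point.
Start: joints at [1.103, 0.342, 1.524, -0, 1.275, -0.146], TCP at [166.029, 498.073, 248.741] pointing down, gripper open.
Joint ranges: [-2.53, 2.53], [-0.77, 2.02], [0.04, 2.7], [-1, 4.14], [0.28, 2.66], [-3.11, 3.11]. Speed limits (rad/s): [2.57, 2.57, 3.14, 3.14, 3.14, 3.14].

## Interface

Orientations are given as [roll, pitch, yaw] about the fixed x, y, z axes, in that order (R = Rz(yaw) Ry(pitch) Rx(roll)).
In Python, from plant import get_obs, capture, close_job, nose_length gives the robot as it stands.
- The arm moves only by the tool step_arm, never from a script. Its argument "increments" is text: rows parted by semicolons, each of 7 numbers parted by spaces: the turn, a rotation vector about the tool's x, y, z in rad, then the shift along the tool's x, y, z in mm, then the opening, from -1 (shut) to 1 (fully open). A call has 1 to 20 rows; each row is the pose to reach, as a shift and turn from the pose commanded when the call began, along the tool's axes at that moment; what a row does not reach only later rows make up. A row lasts 1/8 s, in which the tool goes at most 62.5 mm and 10.7 degrees, less where a joint would pass 70% of its speed; a pose out of reach is approached as far as the arm can. A call with a gripper value outside its range is refused whole. The fingers move at their own pace and stop on an object; the grip force is fixed at half the most. Time passes only in rows, so rows that repeat a pose let the fingers close. It gives the time, the measured TCP pose, the force and the opening at its end, in the units of the state.
- get_obs(): the state, without advancing time (a new reading comes with each control period).
- capture(name): name is "scene" or "side" or "wrist"; returns a dict with "frame" (384x512x3 uint8, red, green, blue), "K" (3x3 intrinsics, pixels), "extrinsics" (4x4, takes a point from world to camera coordinates); the wrist camera has in their place "tool_from_camera" (4x4, takes a point from camera to tool coordinates, whose origin is the TCP and whose axes are the flange's). Camera axes: x right, y down, z forward; pixel columns grow to the right and rows downward; lengths in mm; the calibration is good to about 2 mm. A picture is of the moment at which its call begins: read the wrist's pose just before it. There is no depth.
- close_job(): hands the job in, once; it reports no verdict.
The state is a dict: "time": time; "joint_positions": joint angles; "dq": joint speeds; "tau": joint torques, N m; "tool_pos": TCP position; "tcp_rot": TCP orientation; "contact_force": force on the tool from outside, world axes, zero at the start; "moment": the same for the moment, N m; "grip_width": finger opening in mm.
Only numpy, scipy, OpenCV 4.12 (cv2) and the standard library are available. Lean on these libraries where they do the work, as an engineer would, in place of code of your own. Each camera call takes 0.05 s, during which the arm holds its last target.

## Task

Take the fork puller by its black grip, hook its fork under the head of the square cap on the port block and pull straight up until the cap pops out. Then stand the puller upright on the worktop, with the cap on the worktop as well, clear of the port block, and let go. Lift the cap only with the puller, never with the fingers, and leave the round cap in its socket.

Things in the scene. Friction and masses are not known exactly. Their poses are not given: they have to be found in the camera images.
- puller: Loose steel C-shaped puller, 110 high, standing on a fork 6 thick. Origin: underside, below the grip's centre; z up, x ahead (away from the robot +-0.4 rad). Tines |y| 16 to 29, to x=+35; slot 32 wide, open to +x, ends at x=-17. Spine at x=-54 to -44 carries an arm over the fork (z 56 to 66). On it, black grip block 26 (x) x 20 (y), z 66 to 110: grasp across the 20 from above. mm; 0.18 kg
- port_block: Aluminium block fixed on the worktop, 70 (x) x 180 (y) x 40 mm high. Origin: centre of its underside; x points away from the robot within 0.25 rad. Three sockets in its top, 14 mm deep, at y = -50, 0, +50 mm; the two caps sit in the outer ones, either way round, the middle one is empty. Slide the fork in level along the block's x.
- cap_square: Grey snap-in cap to pull off: SQUARE head 52x52x14 mm on a round neck and stem, 19 mm thick, 38 long. Origin: bottom of the stem, z up; seated at z=26 mm. Seated, a 24 mm gap of bare neck lies between block top (z=40) and head (z=64): fork goes in there. Sprung: 6 to 10 N straight up pops it, free after 14 mm; then it rides on the tines, the stem hanging 38 mm under the head. 0.05 kg
- cap_round: Grey snap-in cap like the square one, but with a ROUND head 52 mm in diameter, in the other outer socket; it stays there. Origin: centre of the bottom of its stem, z up.
Things that resemble listed ones, but are neither listed nor needed, are in the scene too. Leave any purple or yellow look-alike of the puller alone. What is shaped like the cap_square but orange is not meant.

How it is judged (in metres and radians):
On the way:
1. the square cap is out of its socket, carried by the puller (height (world z) of cap_square above 0.048 m and contact force between puller and cap_square above 0.1 N), for 0.2 s.
At the end, for the whole second after the job is handed in: The square cap lies or stands at rest on the worktop (its origin below 36 mm, more than 60 mm from where it was seated, so off the block and in no socket); the puller stands at rest on the worktop, upright within 10 degrees; the round cap is within 10 mm of its start, still in its socket (height (world z) of cap_square between -0.01 and 0.036 m and distance of cap_square from where it was at the start of the episode above 0.06 m and linear speed of each of cap_square, puller below 0.03 m/s and height (world z) of puller between -0.01 and 0.012 m and angle between puller's own z axis and vertical below 0.17 rad and distance of cap_round from where it was at the start of the episode below 0.01 m); the robot touches nothing.
It fails at once if the fingers take hold of the square cap (contact force between the fingers and cap_square above 2 N).
It fails at once if the round cap is pulled out of its socket (distance of cap_round from where it was at the start of the episode above 0.015 m).
It also fails if it takes over 54 s, if anything falls off the work surface, if the arm or the gripper's body presses on something with over 40 N, if the wrist force passes 120 N, or if a joint passes its speed limit or range.

## Working session

There is one attempt and no reset: what is moved stays moved. The work goes in short steps, Python scripts to look and compute and a tool call to move; the robot and the scene stay as the last step left them, time stands still between calls to the robot, and variables do not carry over. Pictures are saved under pics/ and viewed, and the job is handed in when it is done.

Besides the shell and the picture viewer there is one more tool, called after "Request:" by a JSON object that holds its "name" and its "arguments", one argument or row to a line. step_arm: Moves the arm, as the interface text tells. Its arguments: {"type":"object","properties":{"increments":{"type":"string"}},"required":["increments"]}

```bash
ls; mkdir -p pics; python3 - <<'E'
from plant import *
import cv2,numpy as np
o=get_obs();print(o)
for n in("scene","side","wrist"):
    c=capture(n);cv2.imwrite(f"pics/{n}0.png",c["frame"][...,::-1])
    np.savez(f"pics/{n}0.npz",**{k:np.array(v) for k,v in c.items()})
    print(n,{k:np.round(v,3).tolist() for k,v in c.items() if k!="frame"})
E
```

```text
pics
{'time': 0.0, 'joint_positions': array([ 1.10299933e+00,  3.42733964e-01,  1.52501734e+00, -2.23671316e-05,
        1.27537722e+00, -1.46029169e-01]), 'dq': array([ 0.00193224, -0.00050945, -0.00117258,  0.00166701, -0.00138265,
        0.00037167]), 'tau': array([ 3.02220242e-04, -4.31239736e+01, -2.44219333e+01,  7.17246160e-02,
        5.61169500e-02, -1.78033547e-04]), 'tool_pos': array([165.8597497 , 497.72365118, 248.03898319]), 'tcp_rot': array([-3.14007002e+00, -2.02324480e-04,  2.81983120e+00]), 'contact_force': array([ 0.42906532, -0.29040241,  0.31222861]), 'moment': array([0.00672872, 0.03846357, 0.02911986]), 'grip_width': 91.7331012435102}
scene {'K': [[460.105, 0.0, 255.317], [0.0, 460.105, 190.053], [0.0, 0.0, 1.0]], 'extrinsics': [[0.475, -0.88, -0.002, -150.505], [-0.666, -0.358, -0.655, 369.446], [0.576, 0.312, -0.756, 662.498], [0.0, 0.0, 0.0, 1.0]]}
side {'K': [[425.423, 0.0, 260.757], [0.0, 425.423, 193.974], [0.0, 0.0, 1.0]], 'extrinsics': [[0.819, -0.574, -0.007, -336.654], [-0.33, -0.462, -0.823, 254.403], [0.469, 0.676, -0.568, 793.558], [0.0, 0.0, 0.0, 1.0]]}
wrist {'K': [[299.005, 0.0, 258.193], [0.0, 299.005, 191.991], [0.0, 0.0, 1.0]], 'tool_from_camera': [[0.001, -0.955, -0.296, 79.6], [1.0, 0.001, -0.0, 0.56], [0.0, -0.296, 0.955, -136.491], [0.0, 0.0, 0.0, 1.0]]}
```

View pics/scene0.png

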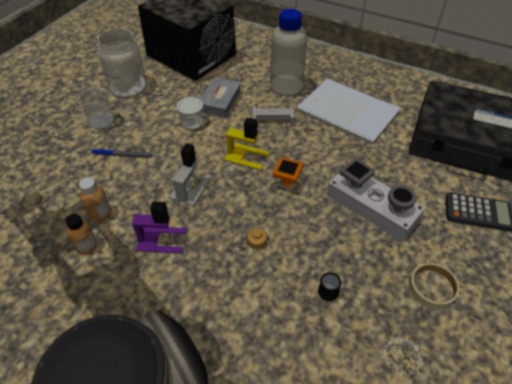

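View pics/side0.png

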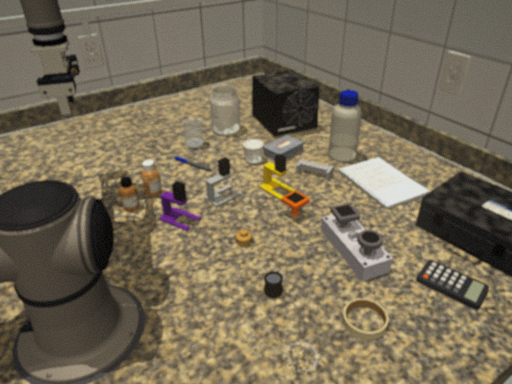

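View pics/wrist0.png

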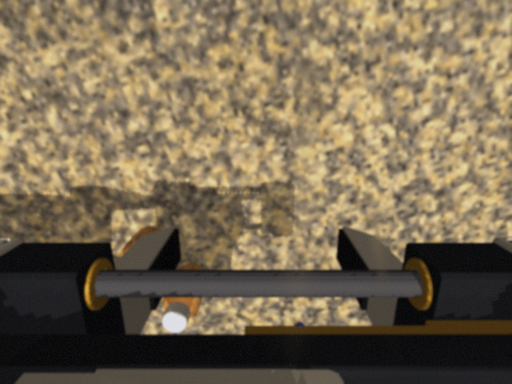

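The scene holds three pullers: purple at (160,230), yellow at (247,145) and grey steel at (188,175). The steel one is meant. There is an orange cap look-alike at (288,170). The port block runs from (345,180) to (410,225), with the square cap near (357,173) and the round one near (402,197). I'll enlarge crops to confirm.

```bash
cat > crop.py <<'E'
import cv2,sys
def crop(src,x0,y0,w,h,out,s=None):
    im=cv2.imread(src)[y0:y0+h,x0:x0+w]; s=s or min(800/w,600/h)
    im=cv2.resize(im,None,fx=s,fy=s,interpolation=cv2.INTER_CUBIC)
    for k in range((x0+9)//10*10,x0+w,10):
        cv2.line(im,(int((k-x0+.5)*s),0),(int((k-x0+.5)*s),6),(0,0,255),1); cv2.putText(im,str(k),(int((k-x0+.5)*s),16),0,.35,(0,0,255),1)
    for k in range((y0+9)//10*10,y0+h,10):
        cv2.line(im,(0,int((k-y0+.5)*s)),(6,int((k-y0+.5)*s)),(0,0,255),1); cv2.putText(im,str(k),(6,int((k-y0+.5)*s)+4),0,.35,(0,0,255),1)
    cv2.imwrite(out,im)
E
python3 -c "
from crop import crop
crop('pics/scene0.png',165,140,60,70,'pics/c1.png',8)
crop('pics/scene0.png',320,155,110,85,'pics/c2.png',7)
crop('pics/side0.png',195,150,60,60,'pics/c3.png',9)
crop('pics/side0.png',315,195,85,90,'pics/c4.png',6.5)
"
```

```text
(no output)
```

View pics/c1.png

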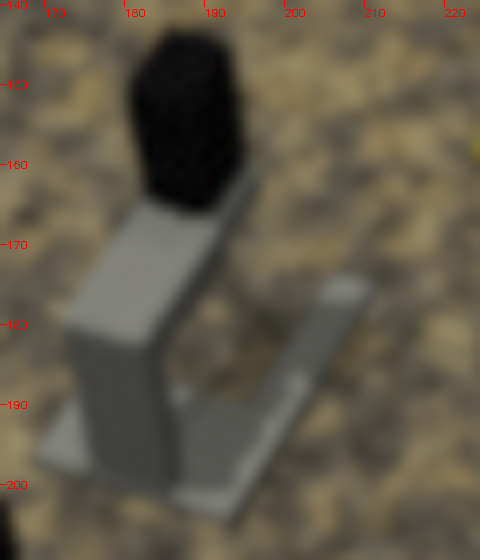

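View pics/c2.png

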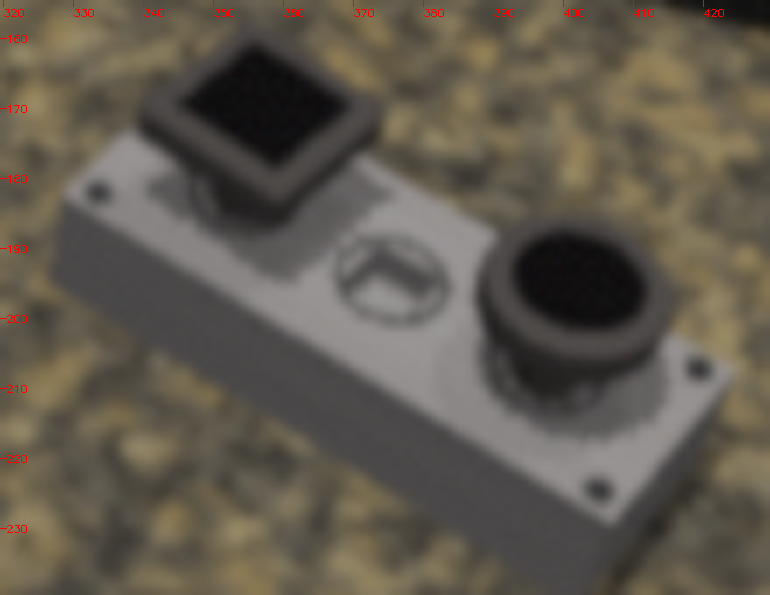

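View pics/c3.png

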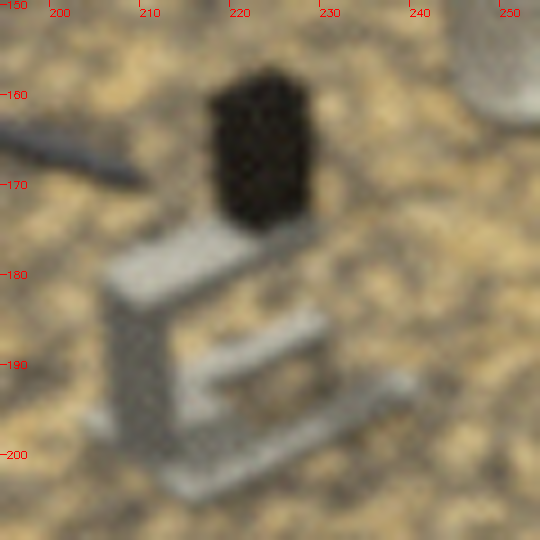

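View pics/c4.png

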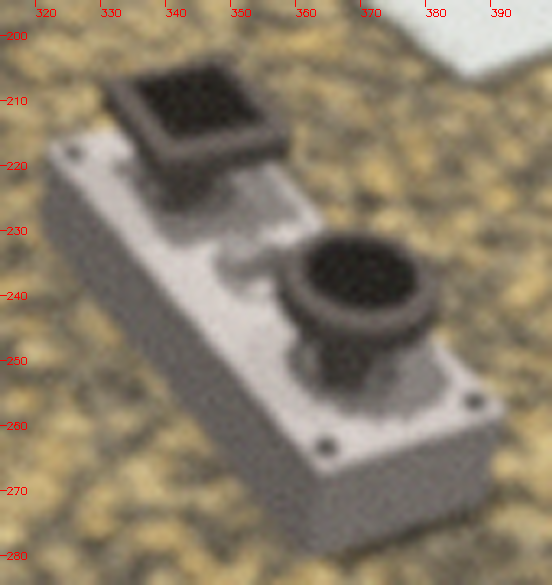

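The crops confirm it. The steel puller's tines point away from the robot. The square-headed grey cap is in the block's far/left (+y) socket, the round one is in the other outer socket, and the middle is empty. Next I'll fit the poses of the puller and block.

```bash
cat > fit.py <<'E'
import numpy as np,cv2
from scipy.optimize import least_squares
from crop import crop
C={n:np.load(f"pics/{n}0.npz") for n in("scene","side")}
def proj(n,P):
    E=C[n]["extrinsics"];p=P@E[:3,:3].T+E[:3,3];q=p@C[n]["K"].T;return q[:,:2]/q[:,2:]
def w(q,P):
    c,s=np.cos(q[2]),np.sin(q[2]);P=np.asarray(P,float)
    return np.c_[P[:,0]*c-P[:,1]*s+q[0],P[:,0]*s+P[:,1]*c+q[1],P[:,2]]
cv=lambda x0,y0,s,L:np.array([[x0+a/s-.5,y0+b/s-.5] for a,b in L])
PM={'scene':([[35,-29,6],[35,-16,6],[-54,-29,0],[-54,29,6],[-13,10,66],[13,-10,66],[-13,10,110],[13,10,110],[13,-10,110]],
 cv(165,140,8,[(372,290),(325,275),(232,522),(38,450),(145,193),(245,150),(130,88),(160,30),(232,38)])),
'side':([[35,-29,6],[-54,-29,0],[-54,29,6],[-13,10,110],[13,-10,66],[13,-10,110]],
 cv(195,150,9,[(422,382),(195,503),(85,415),(208,97),(308,215),(313,90)]))}
BM={'scene':([[-35,90,40],[-35,-90,40],[35,-90,40],[-35,90,0],[-26,76,78],[26,76,78],[26,24,78],[-26,24,78]],
 cv(320,155,7,[(65,195),(612,527),(738,375),(50,278),(140,105),(255,35),(380,103),(277,188)])),
'side':([[-35,90,40],[-35,-90,40],[35,-90,40],[-35,-90,0],[35,-90,0]],
 cv(315,195,6.5,[(45,155),(318,475),(505,408),(308,557),(490,520)]))}
def fit(M,q0):
    f=lambda q,k=None:np.concatenate([(proj(n,w(q,P))-u).ravel() for n,(P,u) in M.items() if k in(None,n)])
    r=least_squares(f,q0,loss='soft_l1');print(np.round(r.x,3));print(np.round(f(r.x).reshape(-1,2),1).tolist())
    for k in M: print(k,np.round(least_squares(lambda q:f(q,k),q0,loss='soft_l1').x,3))
    return r.x
if __name__=="__main__":
    p=fit(PM,[400,100,0]);b=fit(BM,[600,0,0])
    def box(x,y,z):return [[i,j,k] for i in x for j in y for k in z]
    ed=[(0,1),(0,2),(0,4),(3,1),(3,2),(3,7),(5,1),(5,4),(5,7),(6,2),(6,4),(6,7)]
    B=[(p,box((-13,13),(-10,10),(66,110)))]+[(p,box((-54,35),(-29,29),(0,6))),(b,box((-35,35),(-90,90),(0,40))),(b,box((-26,26),(24,76),(64,78)))]
    for n,r1,r2 in(("scene",(165,140,60,70),(320,155,110,85)),("side",(195,150,60,60),(315,195,85,90))):
        for t,(x0,y0,ww,hh) in enumerate((r1,r2)):
            s=6;im=cv2.resize(cv2.imread(f"pics/{n}0.png")[y0:y0+hh,x0:x0+ww],None,fx=s,fy=s,interpolation=2)
            for q,P in B:
                u=((proj(n,w(q,P))-[x0-.5,y0-.5])*s).astype(int)
                for i,j in ed: cv2.line(im,tuple(map(int,u[i])),tuple(map(int,u[j])),(0,0,255),1)
            cv2.imwrite(f"pics/ov_{n}{t}.png",im)
    ims=[cv2.resize(cv2.imread(f"pics/ov_{n}{t}.png"),(400,300)) for n in("scene","side") for t in(0,1)]
    cv2.imwrite("pics/ov.png",np.vstack([np.hstack(ims[:2]),np.hstack(ims[2:])]))
E
python3 fit.py
```

```text
[452.282 227.196  -6.149]
[[0.2, -1.3], [0.6, -1.0], [0.2, 1.2], [-0.9, 0.8], [-0.8, 2.1], [1.1, 1.4], [-1.7, -0.4], [0.5, -1.6], [0.5, -0.2], [0.5, -0.3], [-0.1, 1.3], [-1.2, -0.1], [-1.0, -1.0], [1.4, -0.3], [0.1, -0.9]]
scene [452.525 227.515 -94.111]
side [451.868 225.983  18.977]
[ 573.684 -135.011  144.275]
[[-0.1, -0.2], [-0.3, 0.0], [-0.1, 0.1], [-0.2, 0.5], [-0.2, 0.8], [-1.8, -3.0], [2.3, -0.3], [2.4, 2.1], [0.5, -1.4], [0.4, -0.6], [0.4, 0.9], [-0.6, 0.6], [-0.5, -2.6]]
scene [ 573.996 -134.854  131.703]
side [ 6.02755e+02 -9.01400e+00  3.74000e-01]
```

View pics/ov.png

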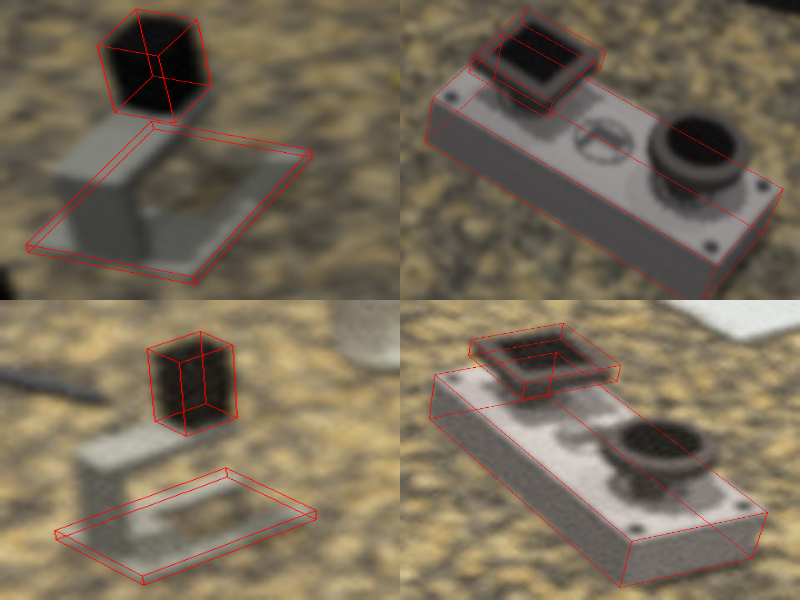

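Both fits agree modulo 2π: puller at about (452,227) with yaw 0.134, block at (574,-135) with yaw -0.24. I'll write a helper for move deltas and hover above the puller.

```bash
cat > mv.py <<'E'
import numpy as np,sys
from plant import get_obs
from scipy.spatial.transform import Rotation as R
def delta(pos,yaw):
    o=get_obs();R0=R.from_euler('xyz',o['tcp_rot']);T=R.from_euler('xyz',[np.pi,0,yaw])
    d=R0.inv().apply(np.array(pos)-o['tool_pos']);r=(R0.inv()*T).as_rotvec()
    print('turn',np.round(r,3),'shift',np.round(d,1),'t',round(o['time'],2),'pos',np.round(o['tool_pos'],1),'rot',np.round(o['tcp_rot'],3),'grip',round(o['grip_width'],1))
if __name__=="__main__":
    a=[float(v) for v in sys.argv[1:]];delta(a[:3],a[3])
E
python3 mv.py 452 227 200 3.2756
```

```text
turn [-0.001 -0.    -0.456] shift [-357.1 -166.4   48.3] t 0.15 pos [165.9 497.8 248.2] rot [-3.14 -0.    2.82] grip 92.0
```

Request:
{"name": "step_arm", "arguments": {
  "increments": "0 0 -0.06 -45 -21 6 1;0 0 -0.12 -90 -42 12 1;0 0 -0.18 -135 -63 18 1;0 0 -0.24 -180 -84 24 1;0 0 -0.3 -225 -105 30 1;0 0 -0.36 -270 -126 36 1;0 0 -0.42 -315 -147 42 1;0 0 -0.456 -357 -166 48 1;0 0 -0.456 -357 -166 48 1;0 0 -0.456 -357 -166 48 1"
}}

```text
time: 1.4
tool_pos: [451.7, 227.8, 200.5]
tcp_rot: [3.141, -0.001, -3.008]
contact_force: [0.3, -0.8, -0.7]
grip_width: 91.5
```

```bash
cat > wr.py <<'E'
import sys,cv2,numpy as np
from plant import *
from scipy.spatial.transform import Rotation as R
o=get_obs();c=capture("wrist");n=sys.argv[1]
cv2.imwrite(f"pics/{n}.png",c["frame"][...,::-1])
Rt=R.from_euler('xyz',o['tcp_rot']).as_matrix();T=np.eye(4);T[:3,:3]=Rt;T[:3,3]=o['tool_pos']
E=np.linalg.inv(T@c["tool_from_camera"]);np.savez(f"pics/{n}.npz",K=c["K"],extrinsics=E)
print(np.round(o['tool_pos'],1),np.round(o['tcp_rot'],3),o['time'],np.round(o['contact_force'],1),o['grip_width'])
E
python3 wr.py w1
```

```text
[451.7 227.8 200.5] [ 3.141e+00 -1.000e-03 -3.008e+00] 1.4 [ 0.3 -0.8 -0.7] 91.50229055445448
```

View pics/w1.png

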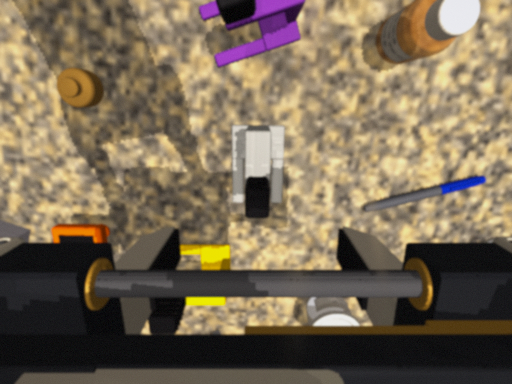

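The wrist view shows the steel puller centred at (258,165) and aligned with the image. The yellow puller is at (205,275), near the left finger, so I'll check its clearance and refine the grip position.

```bash
cat > tri.py <<'E'
import numpy as np
def ray(f,u,z):
    c=np.load(f"pics/{f}.npz");E=c["extrinsics"];K=c["K"]
    d=E[:3,:3].T@np.linalg.inv(K)@np.array([u[0],u[1],1]);o=-E[:3,:3].T@E[:3,3]
    return np.round(o+d*(z-o[2])/d[2],1)
E
python3 - <<'E'
from tri import ray
print('yellow grip',ray('scene0',(250,123),110),ray('side0',(280,157),110))
print('yellow fork', ray('w1',(180,247),66),ray('w1',(231,247),66),ray('w1',(228,304),6))
print('grip top', [ray('w1',u,110) for u in((246,178),(269,178))])
print('fork rear', [ray('w1',u,6) for u in((233,126),(284,126))])
from crop import crop
crop('pics/w1.png',220,110,80,120,'pics/c5.png',5)
crop('pics/scene0.png',215,110,70,65,'pics/c6.png',8)
E
```

```text
yellow grip [574.8 151.4 110. ] [577.6 149.4 110. ]
yellow fork [523.8 158.5  66. ] [516.9 209.3  66. ] [631.7 212.5   6. ]
grip top [array([432.4, 215.9, 110. ]), array([429.9, 233.7, 110. ])]
fork rear [array([403.6, 194. ,   6. ]), array([396.2, 248.8,   6. ])]
```

View pics/c5.png

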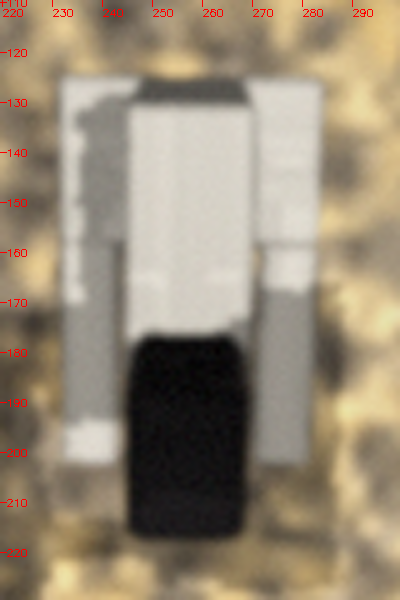

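View pics/c6.png

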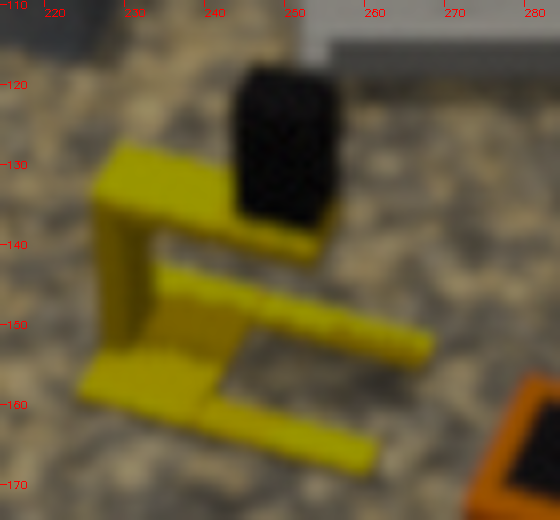

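```bash
cat > fit2.py <<'E'
import fit,numpy as np
from fit import *
C["w1"]=np.load("pics/w1.npz")
PM["w1"]=([[-54,29,6],[-54,-29,6],[35,29,6],[35,-29,6],[13,-10,110],[13,10,110],[35,16,6],[35,-16,6]],None)
u=cv(220,110,5,[(322,78),(62,76),(308,464),(63,463),(130,535),(245,535),(257,464),(117,463)])
PM["w1"]=(PM["w1"][0],u)
fit.fit(PM,[452,227,.134])
print(proj('w1',w([452,227,.134],[[-13,-10,66],[13,-10,110],[-13,-10,110]])))
E
python3 fit2.py
```

```text
Traceback (most recent call last):
  File "fit2.py", line 7, in <module>
    fit.fit(PM,[452,227,.134])
    ^^^^^^^
AttributeError: 'function' object has no attribute 'fit'
```

```bash
sed -i 's/^fit.fit/fit/;s/^import fit,numpy/import numpy/' fit2.py; python3 fit2.py
```

```text
[4.51877e+02 2.26986e+02 1.25000e-01]
[[0.2, -1.0], [0.7, -0.7], [-0.1, 1.4], [-1.1, 0.8], [-0.9, 2.2], [1.1, 1.6], [-1.7, -0.2], [0.5, -1.5], [0.5, 0.0], [0.4, -0.2], [-0.3, 1.3], [-1.4, -0.1], [-1.1, -1.0], [1.4, -0.2], [-0.0, -0.8], [0.5, -0.5], [-1.0, -0.6], [0.6, -0.0], [0.1, -0.3], [-1.1, 1.6], [0.4, 1.8], [-0.3, -0.1], [0.4, -0.2]]
scene [4.52525e+02 2.27515e+02 1.36000e-01]
side [4.51868e+02 2.25983e+02 1.27000e-01]
w1 [4.51750e+02 2.27031e+02 1.22000e-01]
[[246.25257208 174.47552223]
 [244.55332167 218.29906298]
 [244.1199843  187.74435879]]
```

```bash
python3 mv.py 452 227 92 3.267
```

```text
turn [ 0.    -0.001  0.009] shift [ -0.5  -1.3 108.7] t 1.45 pos [451.4 228.2 200.7] rot [ 3.141e+00 -1.000e-03 -3.007e+00] grip 91.4
```

Request:
{"name": "step_arm", "arguments": {
  "increments": "0 0 0.008 -0.4 -1 30 1;0 0 0.008 -0.4 -1 60 1;0 0 0.008 -0.4 -1 85 1;0 0 0.008 -0.4 -1 100 1;0 0 0.008 -0.4 -1 108 1;0 0 0.008 -0.4 -1 108 1;0 0 0.008 -0.4 -1 108 -1;0 0 0.008 -0.4 -1 108 -1;0 0 0.008 -0.4 -1 108 -1;0 0 0.008 -0.4 -1 108 -1;0 0 0.008 -0.4 -1 108 -1;0 0 0.008 -0.4 -1 108 -1;0 0 0.008 -0.4 -1 108 -1;0 0 0.008 -0.4 -1 108 -1"
}}

```text
time: 3.2
tool_pos: [452.7, 226.8, 92.7]
tcp_rot: [3.142, -0.0, -3.015]
contact_force: [-1.0, 0.1, -0.1]
grip_width: 19.7
```

```bash
python3 wr.py w2
```

```text
[452.7 226.8  92.7] [ 3.142 -0.    -3.015] 3.2 [-1.   0.1 -0.1] 19.736469416137723
```

View pics/w2.png

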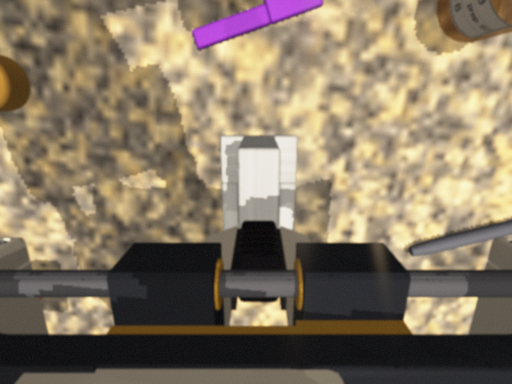

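The puller is gripped at a width of 19.7 mm. I'll lift and travel to a hover in front of the square cap.

Request:
{"name": "step_arm", "arguments": {
  "increments": "0 0 0 0 0 -20 -1;0 0 0 0 0 -50 -1;0 0 0 0 0 -85 -1;0 0 0 0 0 -112 -1;0 0 0 0 0 -120 -1"
}}

```text
time: 3.88
tool_pos: [453.3, 226.9, 214.0]
tcp_rot: [3.141, 0.003, -3.015]
contact_force: [0.1, -0.3, -2.3]
grip_width: 19.6
```

```bash
python3 mv.py 498.5 -65 213 2.902
```

```text
turn [0.001 0.003 0.366] shift [  -8.1 -295.3    0.9] t 3.88 pos [453.3 226.9 214. ] rot [ 3.141e+00  3.000e-03 -3.015e+00] grip 19.6
```

Request:
{"name": "step_arm", "arguments": {
  "increments": "0 0 0.03 -1 -20 0 -1;0 0 0.08 -2 -55 0 -1;0 0 0.13 -3 -95 0 -1;0 0 0.18 -4 -135 0 -1;0 0 0.23 -5 -175 0 -1;0 0 0.28 -6 -215 0 -1;0 0 0.33 -7 -255 0 -1;0 0 0.36 -8 -283 0 -1;0 0 0.366 -8 -295 0 -1;0 0 0.366 -8 -295 0 -1;0 0 0.366 -8 -295 0 -1"
}}

```text
time: 5.25
tool_pos: [497.5, -63.9, 212.4]
tcp_rot: [3.141, -0.001, 2.903]
contact_force: [-0.6, 0.7, -0.7]
grip_width: 19.7
```

```bash
python3 wr.py w3; python3 - <<'E'
from plant import *
import cv2,numpy as np
for n in("scene","side"):
    c=capture(n);cv2.imwrite(f"pics/{n}1.png",c["frame"][...,::-1])
E
```

```text
[497.5 -63.9 212.4] [ 3.141e+00 -1.000e-03  2.903e+00] 5.25 [-0.6  0.7 -0.7] 19.682771963254392
```

View pics/w3.png

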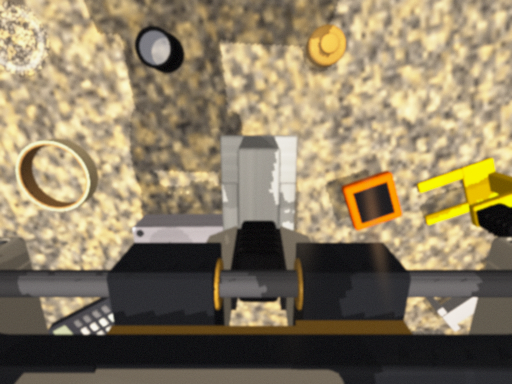

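View pics/scene1.png

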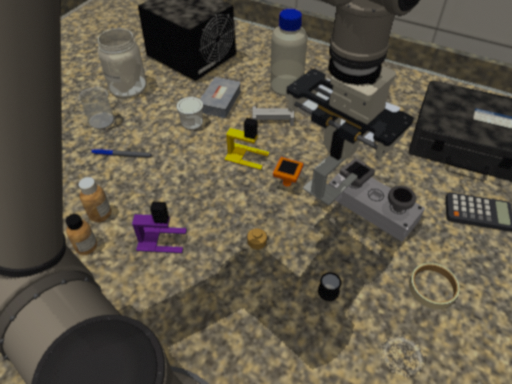

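View pics/side1.png

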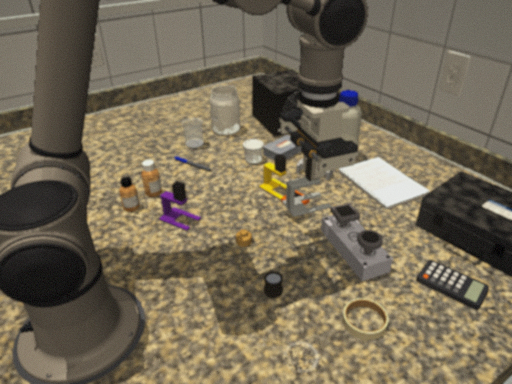

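The wrist view shows the block's front edge level, with its -y corner near (133,240). The orange cap is at (372,200), so I'll check the descent's clearance to it and the block corner.

```bash
python3 - <<'E'
from tri import ray
from fit import *
from crop import crop
C["w3"]=np.load("pics/w3.npz")
b=[573.7,-135,-.238]
print(w(b,[[-35,-90,40],[35,-90,40],[0,50,78]]),proj('w3',w(b,[[-35,-90,40],[-35,-90,0],[-35,0,40],[35,-90,40]])))
print('orange',[ray('w3',u,z) for u,z in(((343,187),78),((391,171),78),((402,212),78),((355,229),78))])
print('orange s', ray('scene0',(289,167),52),ray('scene0',(289,167),78), ray('side0',(295,201),52),ray('side0',(295,201),78))
crop('pics/w3.png',110,190,120,70,'pics/c7.png',6.5)
crop('pics/scene0.png',320,155,50,40,'pics/c8.png',15)
crop('pics/side0.png',320,195,50,40,'pics/c9.png',15)
E
```

```text
[[ 518.46824683 -214.21144767   40.        ]
 [ 586.49504743 -230.71461101   40.        ]
 [ 585.48797382  -86.40942814   78.        ]] [[131.71325766 225.97242828]
 [144.65703038 213.0432393 ]
 [212.02508633 225.98257421]
 [139.04168809 280.21954799]]
orange [array([515.8,  14.6,  78. ]), array([511. ,  60.3,  78. ]), array([554.3,  66.3,  78. ]), array([561.3,  19.5,  78. ])]
orange s [550.5  46.4  52. ] [527.4  36.9  78. ] [538.8  35.6  52. ] [515.1   7.8  78. ]
```

View pics/c7.png

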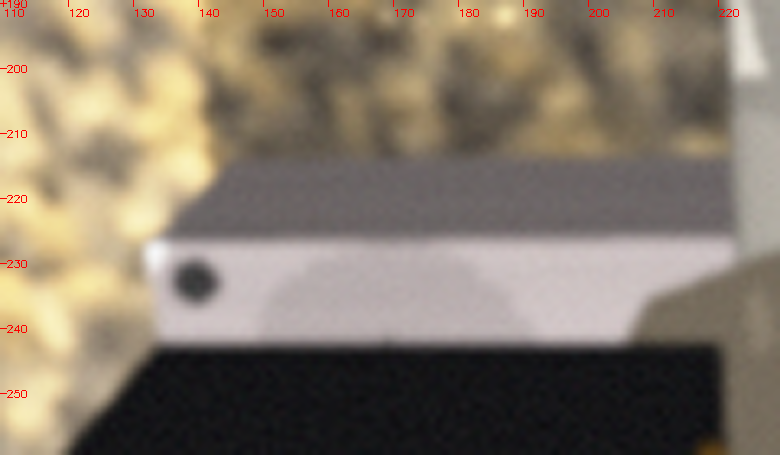

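View pics/c8.png

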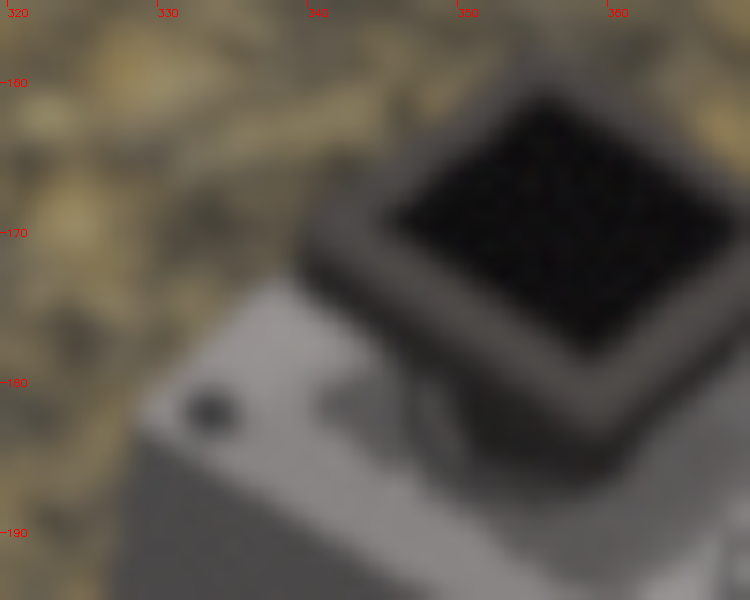

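View pics/c9.png

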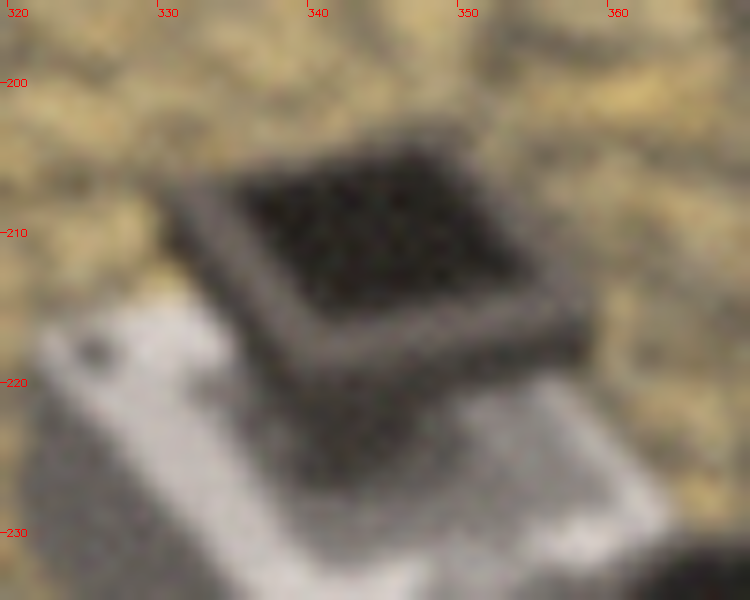

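```bash
python3 - <<'E'
from fit import *
from tri import ray
b=[573.7,-135,-.238]
P=w(b,[[0,50,78],[0,50,64],[0,-50,78]])
print(proj('scene',P),proj('side',P))
print(ray('scene0',(357.4,169.1),78),ray('side0',(345.1,209.9),78))
E
python3 mv.py 498.0 -65.2 142 2.9036
```

```text
[[357.7180521  169.60929955]
 [356.55744338 174.40611209]
 [402.21733804 195.28163756]] [[345.28592456 210.15331747]
 [344.63656807 215.05735557]
 [370.04189876 236.75308768]]
[586.5 -85.4  78. ] [585.8 -85.5  78. ]
turn [ 0. -0. -0.] shift [-0.6 -1.1 70.7] t 5.4 pos [497.7 -64.  212.7] rot [ 3.141 -0.     2.903] grip 20.0
```

Checks agree within about 1 mm: cap at (585.8,-86), block corner as predicted, and the puller's centreline within 0.5 mm. Descending in front of the block puts the fork's underside at z≈49.

Request:
{"name": "step_arm", "arguments": {
  "increments": "0 0 0 0 -0.5 20 -1;0 0 0 0 -0.5 45 -1;0 0 0 0 -0.5 63 -1;0 0 0 0 -0.5 70.5 -1;0 0 0 0 -0.5 70.5 -1;0 0 0 0 -0.5 70.5 -1"
}}

```text
time: 6.15
tool_pos: [498.2, -65.4, 143.0]
tcp_rot: [3.142, 0.001, 2.902]
contact_force: [-0.5, -0.0, -1.6]
grip_width: 19.8
```

```bash
python3 - <<'E'
from plant import *
import cv2,numpy as np
from crop import crop
for n in("scene","side"):
    c=capture(n);cv2.imwrite(f"pics/{n}2.png",c["frame"][...,::-1])
crop('pics/scene2.png',295,130,130,100,'pics/d1.png',6)
crop('pics/side2.png',280,170,110,100,'pics/d2.png',6)
E
python3 mv.py 584.5 -86 142 2.9036
```

```text
turn [ 0.     0.001 -0.002] shift [-88.8   0.5   1.1] t 6.25 pos [498.1 -65.4 142.9] rot [3.142e+00 1.000e-03 2.902e+00] grip 20.1
```

View pics/d1.png

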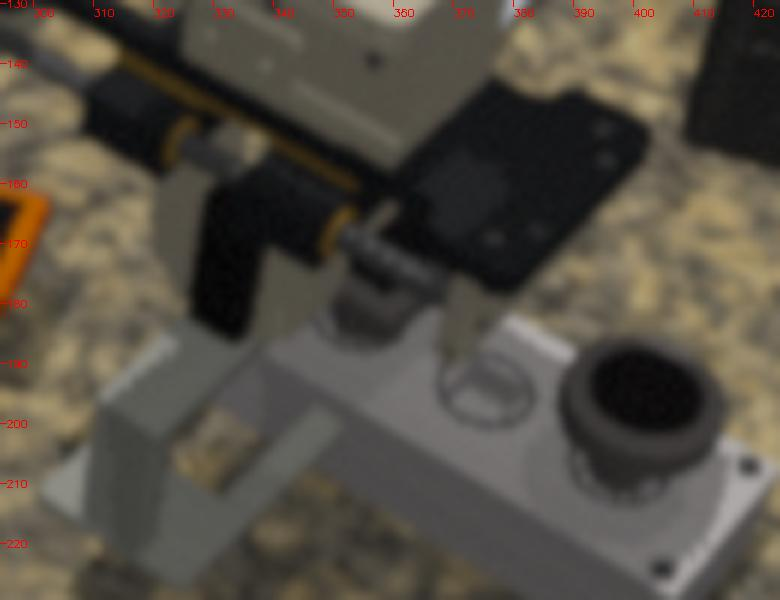

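View pics/d2.png

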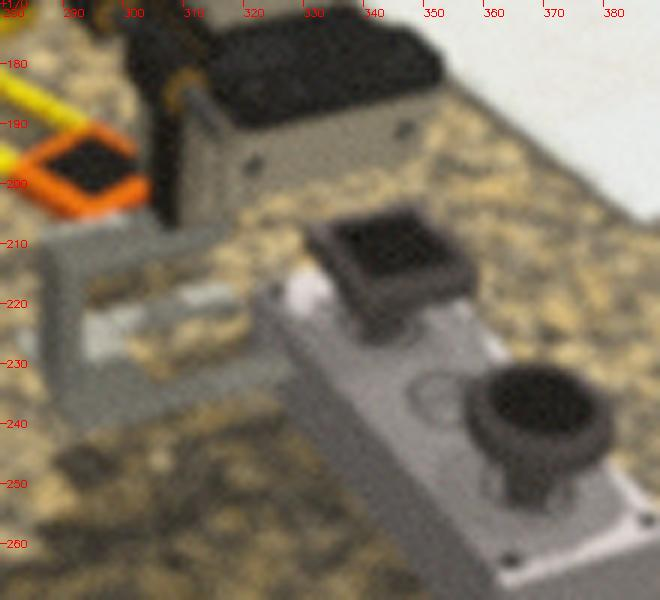

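The fork is level in front of the gap, with the block and caps untouched. Inserting.

Request:
{"name": "step_arm", "arguments": {
  "increments": "0 0 0 -8 0.2 0.5 -1;0 0 0 -20 0.2 0.5 -1;0 0 0 -32 0.2 0.5 -1;0 0 0 -44 0.3 0.5 -1;0 0 0 -56 0.3 0.5 -1;0 0 0 -68 0.3 0.5 -1;0 0 0 -78 0.3 0.5 -1;0 0 0 -85 0.3 0.5 -1;0 0 0 -88.5 0.3 0.5 -1;0 0 0 -88.5 0.3 0.5 -1;0 0 0 -88.5 0.3 0.5 -1"
}}

```text
time: 7.62
tool_pos: [583.4, -86.0, 141.7]
tcp_rot: [3.142, -0.0, 2.902]
contact_force: [-1.5, -0.2, -1.3]
grip_width: 19.6
```

```bash
python3 - <<'E'
from plant import *
import cv2,numpy as np
from crop import crop
for n in("scene","side"):
    c=capture(n);cv2.imwrite(f"pics/{n}3.png",c["frame"][...,::-1])
crop('pics/scene3.png',305,120,130,100,'pics/d1.png',6)
crop('pics/side3.png',295,170,110,100,'pics/d2.png',6)
E
python3 mv.py 584.5 -86 142 2.9036
```

```text
turn [ 0.    -0.    -0.002] shift [-1.   0.3 -0.2] t 7.72 pos [583.5 -86.  141.8] rot [ 3.142 -0.     2.902] grip 19.6
```

View pics/d1.png

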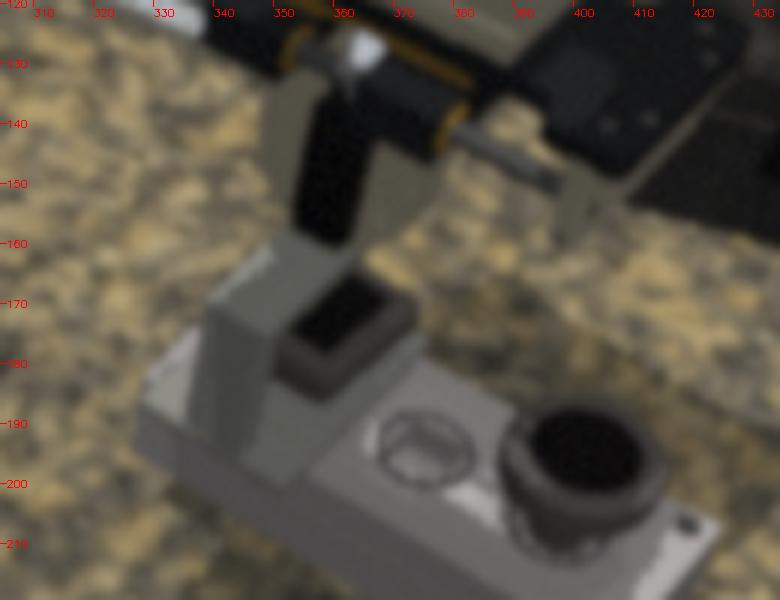

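View pics/d2.png

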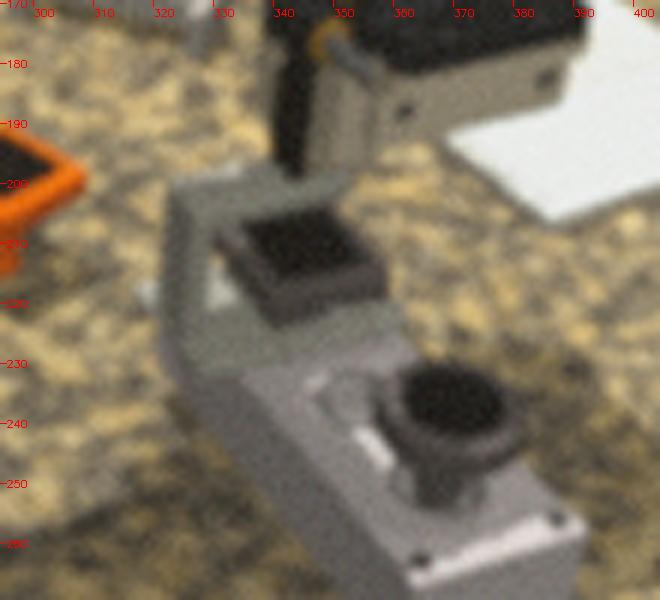

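The fork is inserted under the square head and the cap sits inside the C. Now I pull straight up.

Request:
{"name": "step_arm", "arguments": {
  "increments": "0 0 0 0 0 -4 -1;0 0 0 0 0 -8 -1;0 0 0 0 0 -11 -1;0 0 0 0 0 -14 -1;0 0 0 0 0 -17 -1;0 0 0 0 0 -20 -1;0 0 0 0 0 -23 -1;0 0 0 0 0 -27 -1;0 0 0 0 0 -31 -1;0 0 0 0 0 -35 -1;0 0 0 0 0 -40 -1;0 0 0 0 0 -45 -1;0 0 0 0 0 -50 -1;0 0 0 0 0 -55 -1;0 0 0 0 0 -60 -1;0 0 0 0 0 -60 -1"
}}

```text
time: 9.72
tool_pos: [583.9, -86.2, 202.2]
tcp_rot: [3.142, 0.001, 2.902]
contact_force: [-0.3, -0.1, -2.3]
grip_width: 20.2
```

```bash
python3 - <<'E'
from plant import *
import cv2,numpy as np
from crop import crop
for n in("scene","side"):
    c=capture(n);cv2.imwrite(f"pics/{n}4.png",c["frame"][...,::-1])
crop('pics/scene4.png',295,80,140,130,'pics/d1.png',4.6)
crop('pics/side4.png',285,130,120,130,'pics/d2.png',4.6)
a=cv2.imread('pics/d1.png');b=cv2.imread('pics/d2.png')
E
python3 mv.py 584.5 -86 142 2.9036
```

```text
turn [ 0.    -0.    -0.002] shift [-0.8  0.3 59.6] t 9.82 pos [583.7 -86.1 201.6] rot [ 3.142 -0.     2.902] grip 20.0
```

View pics/d1.png

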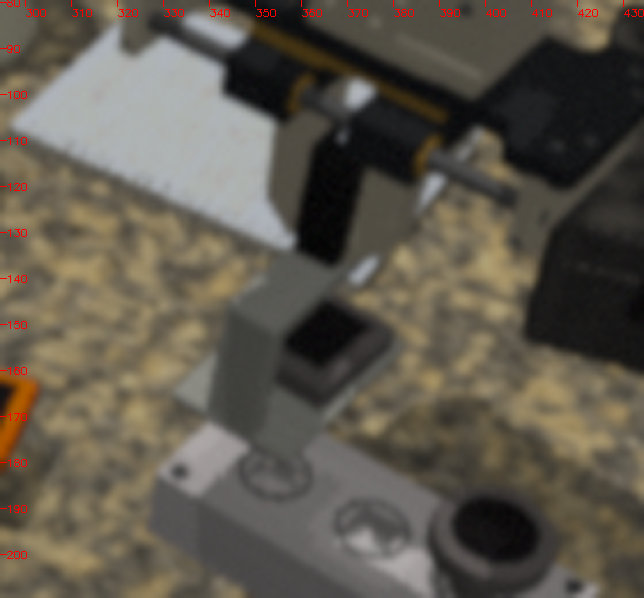

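View pics/d2.png

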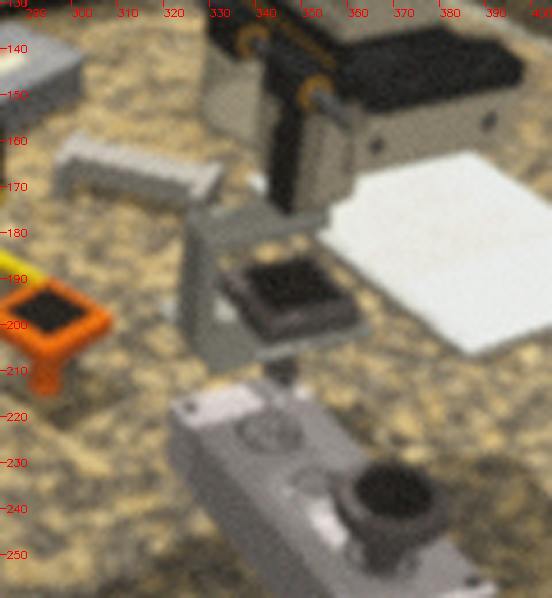

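The cap popped out and rides on the tines with its stem hanging, and the round cap is still seated. I'll check free space for placing it around (457,-55).

```bash
python3 - <<'E'
from tri import ray
for n,u in(('knob',(257,240)),('cyl',(330,295)),('ring',(435,287)),('orange stem',(288,184))):print(n,ray('scene0',u,0))
for n,u in(('knob',(244,241)),('cyl',(274,292)),('ring',(366,322))):print(n,ray('side0',u,0))
E
python3 mv.py 457 -55 202 2.902
```

```text
knob [389.5  35.3   0. ]
cyl [ 346.6 -135.2    0. ]
ring [ 451.2 -295.9    0. ]
orange stem [550.   45.4   0. ]
knob [387.4  34.7   0. ]
cyl [ 350.8 -133.2    0. ]
ring [ 448.1 -294.2    0. ]
turn [ 0. -0. -0.] shift [ 1.304e+02  1.000e-01 -3.000e-01] t 9.82 pos [583.7 -86.1 201.6] rot [ 3.142 -0.     2.902] grip 20.0
```

Request:
{"name": "step_arm", "arguments": {
  "increments": "0 0 0 1 0 0 -1;0 0 0 3 0 0 -1;0 0 0 6 0 0 -1;0 0 0 10 0 0 -1;0 0 0 15 0 0 -1;0 0 0 21 0 0 -1;0 0 0 28 0 0 -1;0 0 0 36 0 0 -1;0 0 0 44 0 0 -1;0 0 0 53 0 0 -1;0 0 0 62 0 0 -1;0 0 0 71 0 0 -1;0 0 0 80 0 0 -1;0 0 0 89 0 0 -1;0 0 0 98 0 0 -1;0 0 0 106 0 0 -1;0 0 0 114 0 0 -1;0 0 0 121 0 0 -1;0 0 0 126 0 0 -1;0 0 0 130 0 0 -1"
}}

```text
time: 12.32
tool_pos: [457.2, -55.2, 201.7]
tcp_rot: [3.142, 0.0, 2.902]
contact_force: [-0.0, 0.3, -2.3]
grip_width: 20.0
```

Request:
{"name": "step_arm", "arguments": {
  "increments": "0 0 0 0 0 4 -1;0 0 0 0 0 10 -1;0 0 0 0 0 17 -1;0 0 0 0 0 25 -1;0 0 0 0 0 33 -1;0 0 0 0 0 41 -1;0 0 0 0 0 49 -1;0 0 0 0 0 56 -1;0 0 0 0 0 61 -1;0 0 0 0 0 65 -1;0 0 0 0 0 65 -1"
}}

```text
time: 13.7
tool_pos: [457.3, -55.2, 136.5]
tcp_rot: [3.141, -0.0, 2.902]
contact_force: [-0.1, -0.9, -2.1]
grip_width: 19.5
```

```bash
cat > look.py <<'E'
from plant import *
import cv2,numpy as np,sys
from fit import proj
from crop import crop
k=sys.argv[1];o=get_obs();p=np.array([o['tool_pos']-[0,0,70]])
for n in("scene","side"):
    c=capture(n);cv2.imwrite(f"pics/{n}{k}.png",c["frame"][...,::-1])
    u=proj(n,p)[0].astype(int);crop(f'pics/{n}{k}.png',max(0,u[0]-65),max(0,u[1]-60),130,120,f'pics/{n}{k}c.png',4.8)
print(np.round(o['tool_pos'],1),np.round(o['contact_force'],1),o['time'],o['grip_width'])
E
python3 look.py 5
```

```text
[457.3 -55.2 136.5] [-0.1 -0.9 -2.1] 13.7 19.533152812238253
```

View pics/scene5c.png

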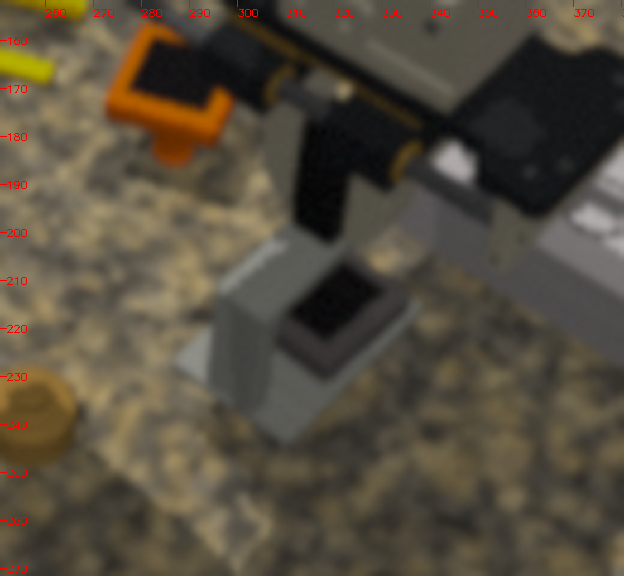

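View pics/side5c.png

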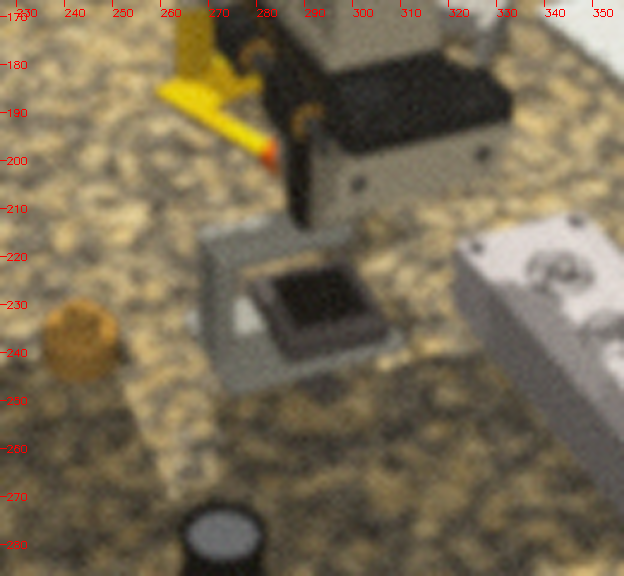

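The cap is still level on the tines. I lower slowly until the cap stands on its stem and the fork reaches the table.

Request:
{"name": "step_arm", "arguments": {
  "increments": "0 0 0 0 0 3 -1;0 0 0 0 0 6 -1;0 0 0 0 0 9 -1;0 0 0 0 0 11 -1;0 0 0 0 0 13 -1;0 0 0 0 0 15 -1;0 0 0 0 0 18 -1;0 0 0 0 0 21 -1;0 0 0 0 0 24 -1;0 0 0 0 0 27 -1;0 0 0 0 0 30 -1;0 0 0 0 0 33 -1;0 0 0 0 0 36 -1;0 0 0 0 0 39 -1;0 0 0 0 0 41 -1;0 0 0 0 0 42.5 -1;0 0 0 0 0 42.5 -1"
}}

```text
time: 15.92
tool_pos: [457.4, -55.2, 94.1]
tcp_rot: [3.142, -0.0, 2.902]
contact_force: [-0.4, 0.5, -2.1]
grip_width: 19.7
```

```bash
python3 look.py 6; python3 wr.py w6
```

```text
[457.4 -55.2  94.1] [-0.4  0.5 -2.1] 15.925 19.72554273090221
[457.5 -55.2  94.3] [3.142 0.    2.902] 16.025 [ 0.5  0.2 -1.9] 19.91648626934691
```

View pics/scene6c.png

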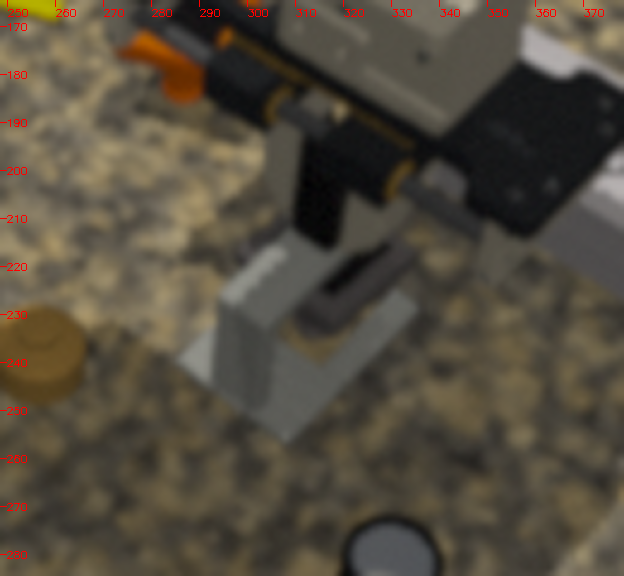

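View pics/side6c.png

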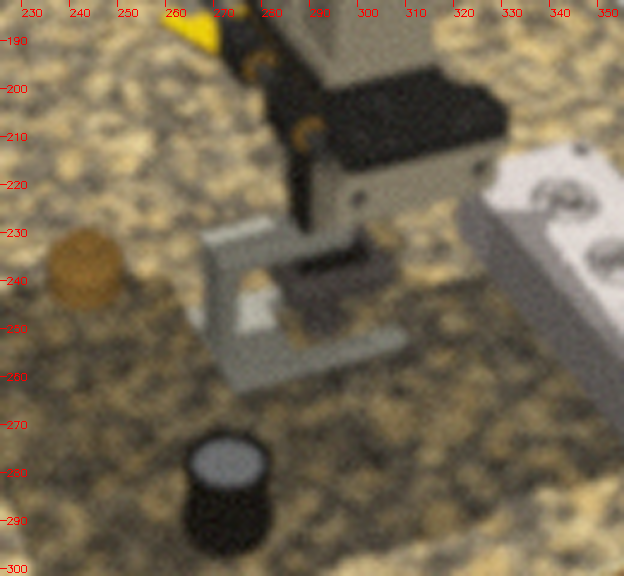

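The cap stands on the worktop inside the slot, and the fork is about 1 mm above the table (the force still shows the puller's weight). I lower the rest, release, and go up.

Request:
{"name": "step_arm", "arguments": {
  "increments": "0 0 0 0 0 1 -1;0 0 0 0 0 1.6 -1;0 0 0 0 0 1.6 -1"
}}

```text
time: 16.45
tool_pos: [457.5, -55.2, 92.7]
tcp_rot: [3.142, 0.0, 2.902]
contact_force: [-0.3, -0.5, -0.7]
grip_width: 19.9
```

Request:
{"name": "step_arm", "arguments": {
  "increments": "0 0 0 0 0 0 -0.5;0 0 0 0 0 0 -0.4;0 0 0 0 0 0 -0.2;0 0 0 0 0 0 0;0 0 0 0 0 0 0;0 0 0 0 0 0 0"
}}

```text
time: 17.2
tool_pos: [457.4, -55.2, 92.6]
tcp_rot: [3.142, 0.0, 2.902]
contact_force: [-0.2, -0.7, -0.5]
grip_width: 45.8
```

```bash
python3 look.py 7
```

```text
[457.4 -55.2  92.6] [-0.2 -0.7 -0.5] 17.2 45.843025740138195
```

View pics/side7c.png

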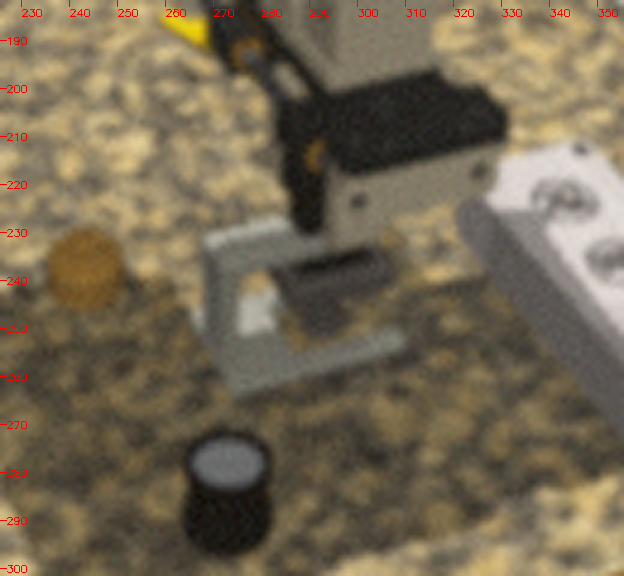

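The puller is upright and released, and the cap is standing. Rising straight up.

Request:
{"name": "step_arm", "arguments": {
  "increments": "0 0 0 0 0 -5 0;0 0 0 0 0 -15 0;0 0 0 0 0 -30 0;0 0 0 0 0 -50 0;0 0 0 0 0 -75 0;0 0 0 0 0 -100 0;0 0 0 0 0 -120 0;0 0 0 0 0 -130 0;0 0 0 0 0 -130 0;0 0 0 0 0 -130 0"
}}

```text
time: 18.55
tool_pos: [457.0, -55.1, 221.9]
tcp_rot: [3.141, -0.001, 2.902]
contact_force: [-0.7, -0.8, 0.2]
grip_width: 46.1
```

```bash
python3 look.py 8; python3 - <<'E'
from crop import crop
crop('pics/scene8.png',230,140,200,150,'pics/e1.png',3.8)
crop('pics/side8.png',225,180,180,120,'pics/e2.png',4.2)
E
```

```text
[457.  -55.1 221.9] [-0.7 -0.8  0.2] 18.55 46.14811425357441
```

View pics/e1.png

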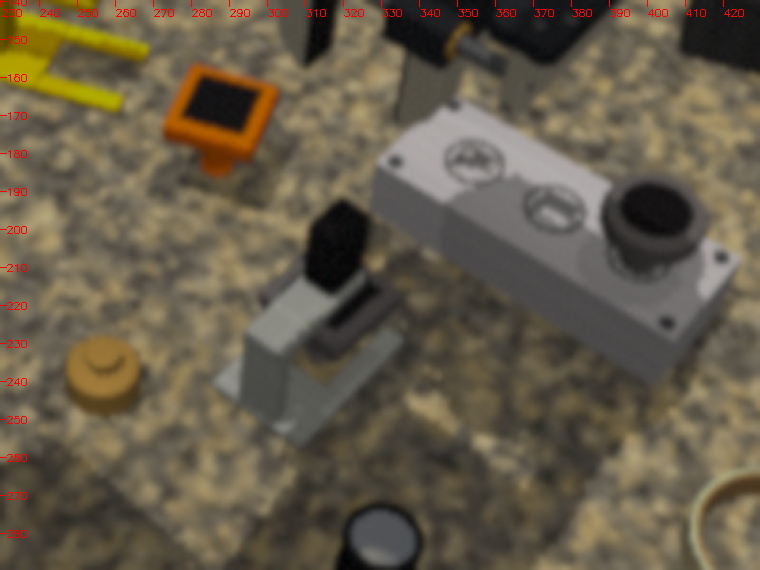

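View pics/e2.png

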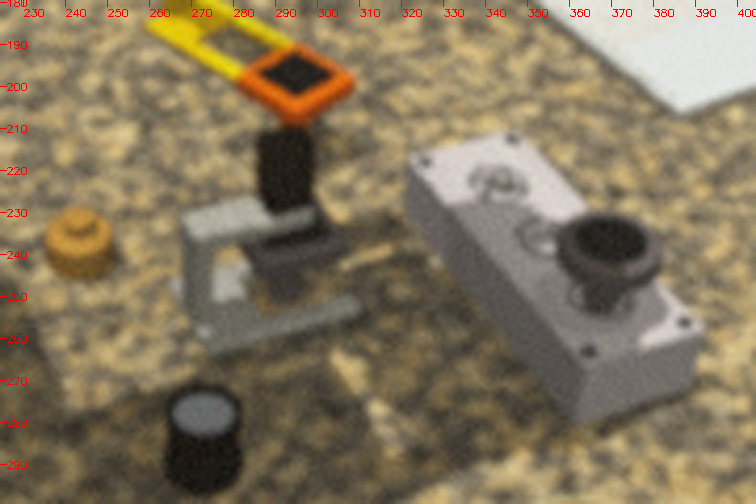

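The puller stands upright with the square cap standing in its slot, both clear of the block. The round cap is still seated and the arm touches nothing, so I'm handing it in.

```bash
python3 -c "
from plant import *
print(close_job())"
```

```text
the job is handed in; nothing more can be done
None
```

I took the steel puller by its black grip and slid the fork under the square cap's head. A straight pull popped the cap out, and I carried it on the tines to a clear spot about 130 mm in front of the block. There I lowered the puller until the cap stood on its stem and the fork reached the worktop, then let go and rose. I handed in at about 18.6 s.

**Last checks:**
- **Pictures:** the scene and side views show the puller upright and the square cap standing in its slot. The square cap's socket is empty and the round cap is still seated. Rest was judged from these pictures, as I had no direct speed reading of the cap or puller.
- **Gripper:** it is clear, about 130 mm above the release height, with under 1 N on each axis of the wrist reading.
- **Fit of the puller in the first pictures:** single points were up to about 2 px off, but the three cameras agreed on its position within about 1.5 mm. The grasp and the fork insertion went in without trouble.

No check failed. The job reports no verdict, so I cannot confirm the judged result.

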